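Start and close the safety cap on a gas valve

ROBOT

A 6-joint arm with a two-finger parallel gripper is mounted at the origin on the work surface. World frame = base frame: x ahead of the robot, y to its left, z up, the work surface at z = 0. Lengths are in mm, angles in degrees, forces in N, time in s.
With the tool pointing down it reaches from about 350 to 850 mm from the base axis. Payload 8.1 kg.
Tool frame: the origin (TCP) lies at the very end of the fingers, on their centre line; the grasp point (between the pads) lies 19 mm behind it; z points along the fingers, y is the direction in which the jaws open and shut (so a half turn about z gives the same grasp; the last joint's range is limited). The gripper opens to 85 mm and grips with 20 to 120 N. Pads are 22 mm wide; open, the fingers measure 114 mm over their backs; the gripper's body (76 mm by 85 mm) begins 54 mm behind the grasp point. The pads swing forward as they close: fully open they stand 13 mm farther back than shut.
Start: joints at [-72.617, 7.471, 85.268, -0, 87.261, -4.893], TCP at [227.467, -555.215, 231.292] pointing down, gripper open.
Joint ranges: [-169.43, 169.43], [-51.17, 129.36], [1.28, 143.12], [-76.62, 256.62], [0, 156.53], [-152.29, 152.29]. Speed limits (degrees/s): [136.94, 136.94, 159.86, 180, 180, 180].

INTERFACE

Orientations are given as [roll, pitch, yaw] about the fixed x, y, z axes, in that order (R = Rz(yaw) Ry(pitch) Rx(roll)).
In Python, from bench import r gives the robot as it stands.
- The arm moves only by the shell command python3 -m jog 'ROWS' [OPENING] [FORCE]. ROWS is JSON, a list of rows, each a list of 6 numbers: the shift along the tool's x, y, z normalised to -1 to 1, where 1 is 0.25 m, then the turn, a rotation vector about the tool's x, y, z normalised to -1 to 1, where 1 is pi rad. In form: [[x, y, z, ax, ay, az], ...]. A call has 1 to 10 rows; each row is the pose to reach, as a shift and turn from the pose commanded when the call began, along the tool's axes at that moment, turning the shorter way round; what a row does not reach only later rows make up. A row lasts 1/10 s, in which the tool goes at most 50 mm and 8.59 degrees, less where a joint would pass 70% of its speed; a pose out of reach is approached as far as the arm can. A call with a number of a shift or a turn outside -1 to 1 is refused whole. A call with a gripper value outside its range is refused whole. OPENING is the opening, from 0 (shut) to 1 (fully open), set as the call begins (- or left out, the last holds). The fingers move at their own pace and stop on an object; FORCE is the grip in N (left out, the last holds). Time passes only in rows, so rows that repeat a pose let the fingers close. It gives the time, the measured TCP pose, the force and the opening at its end, in the units of the state.
- r.sense(): the state, without advancing time (a new reading comes with each control period).
- r.snapshot(name): name is "side" or "top" or "wrist"; returns a dict with "pixels" (384x512x3 uint8, red, green, blue), "intrinsics" (3x3 intrinsics, pixels), "extrinsics" (4x4, takes a point from camera to world coordinates). Camera axes: x right, y down, z forward; pixel columns grow to the right and rows downward; lengths in mm; the calibration is good to about 2 mm. A picture is of the moment at which its call begins. There is no depth.
- r.hand_in(): hands the job in, once; it reports no verdict.
The state is a dict: "time": time; "joint_pos": joint angles; "qd": joint speeds; "joint_efforts": joint torques, N m; "tool_pos": TCP position; "tcp_rot": TCP orientation; "ft_force": force on the tool from outside, world axes, zero at the start; "wrist_torque": the same for the moment, N m; "finger_gap": finger opening in mm.
Only numpy, scipy, OpenCV 4.12 (cv2) and the standard library are available. Lean on these libraries where they do the work, as an engineer would, in place of code of your own. Each camera call takes 0.05 s, during which the arm holds its last target.

TASK

The yellow safety cap sits on the brass valve but has not caught its thread. Keeping it on the valve, back it off anticlockwise (seen from above) until it clicks down into the thread start, then turn it clockwise until it is fully home, and let go. Leave the wrench, the gauge and the red diaphragm where they lie.

Things in the scene. Friction and masses are not known exactly. Their poses are not given: they have to be found in the camera images.
- cap_grip (a point): Centre of the grip bar of the loose yellow safety cap (70 g), on its axis. Bar 46 mm long (own x), 12 mm thick (y), 30 mm tall on a flat round deck; deck 14 mm below this point, bar top (dark line) 16 mm above it. z up. It starts 126 mm above the counter, bar 0.15 to 0.80 rad anticlockwise of the valve's x axis. Seated, it is 115 mm above the counter. Grip the bar across from above.
- cap_rim (a point): Centre of the lower rim of the cap's skirt (57 mm across), 40 mm below cap_grip, same axes. Three lugs inside the rim, 120 degrees apart, act as a coarse quick thread with 2 mm play all round. They start resting on top of the valve's thread; only light friction resists turning. Turned clockwise without having dropped, the cap just meets the home stop, 11 mm too high.
- valve: Fixed brass cylinder valve upright in a grey bench block 100 x 90 x 30 mm. Origin on the counter, on the upright axis of valve and cap. z up; x along the side outlet with a red end, which reaches 70 mm from the axis at 47 mm height. The collar on which a seated cap's rim rests is 62 mm across, its top at 75 mm. Anticlockwise from above is positive about z.
- valve_start (a point): Point 35 mm from the valve's axis, 115 mm up, 1.32 rad anticlockwise of the valve's x axis: the bar's line at the thread start. With the bar 1.15 to 1.48 rad anticlockwise of valve x (hard stop at about 1.54), the cap drops 11 mm onto the collar if let free or pushed lightly down: the click.
- valve_home (a point): Point 35 mm from the valve's axis, 115 mm up, over the side outlet: the bar's line when the cap is home. After the click the cap turns clockwise, its lugs passing under the thread with 3 mm of vertical room (do not lift it), to a hard stop with the bar parallel to valve x within 0.1 rad: fully home.
- gauge_center (a point): Bystander: centre of a loose chrome pressure gauge lying on its back, 62 mm across, 26 mm high, with a brass stem out to 51 mm along its -x; not to be disturbed.
- diaphragm: Bystander: loose red diaphragm disc lying flat, 68 mm across, 8 mm high; origin at the centre of its underside; not to be disturbed.
- wrench_grip (a point): Bystander: point on the handle of a loose steel wrench 180 mm long lying flat on the counter; its length runs along x; not to be disturbed.
Not all that is in view belongs to the job. There is more than one size of the part that bears cap_grip; the job needs the largest. Of the things that look like the valve, the larger one is meant.

How it is judged (in metres and radians):
On the way:
1. the cap, backed off anticlockwise, has clicked down at the thread start: within 4 mm of seated height with its bar more than 0.9 rad from the valve's x axis (z of cap_grip in the frame of valve below 0.119 m and angle between the x axis of cap_grip and the x axis of valve, either way round above 0.9 rad), for 0.1 s.
At the end, for the whole second after the job is handed in: The cap is down on the collar (within 4 mm of its seated height), centred on the valve to 6 mm, upright to 0.12 rad, turned forward so that its bar is within 0.3 rad of parallel to the valve's x axis, at rest; the wrench, gauge and diaphragm lie where they were to 30 mm (z of cap_grip in the frame of valve between 0.111 and 0.119 m and angle between the x axis of cap_grip and the x axis of valve, either way round below 0.3 rad and horizontal distance between cap_grip and valve below 0.006 m and angle between cap_grip's own z axis and vertical below 0.12 rad and linear speed of cap below 0.02 m/s); the robot touches nothing.
It fails at once if the cap is lifted off its thread (more than 10 mm above its starting height) (z of cap_grip in the frame of valve above 0.136 m).
It fails at once if a bystander is moved more than 30 mm (distance of any of gauge_center, diaphragm, wrench_grip from where it was at the start of the episode above 0.03 m).
It also fails if it takes over 43 s, if anything falls off the work surface, if the arm or the gripper's body presses on something with over 40 N, if the wrist force passes 120 N, or if a joint passes its speed limit or range.

## Working session

There is one attempt and no reset: what is moved stays moved. The work goes in short steps, Python scripts to look and compute and a shell command to move; the robot and the scene stay as the last step left them, time stands still between calls to the robot, and variables do not carry over. Pictures are saved under pics/ and viewed, and the job is handed in when it is done.

```bash
ls; mkdir -p pics; python3 - <<'E'
from bench import r
import cv2,json
print(r.sense())
for n in("side","top","wrist"):
    s=r.snapshot(n); cv2.imwrite(f"pics/{n}0.png",s["pixels"][:,:,::-1]); print(n,s["intrinsics"],s["extrinsics"])
E
```

```text
pics
{'time': 0.0, 'joint_pos': array([-7.26148365e+01,  7.51641733e+00,  8.53305607e+01,  1.19837796e-03,
        8.72597487e+01, -4.89138084e+00]), 'qd': array([ 0.00032568,  0.00649998, -0.01837762, -0.02317924, -0.01227909,
        0.03506148]), 'joint_efforts': array([ 3.02844137e-04, -5.69397175e+01, -5.00549412e+01, -1.31582674e-04,
        1.48555543e-02, -4.87123089e-05]), 'tool_pos': array([ 227.32583399, -554.67521821,  230.218485  ]), 'tcp_rot': array([-1.79893764e+02, -1.02928128e-02,  2.22764764e+01]), 'ft_force': array([-0.46853085,  0.57095406,  0.31314106]), 'wrist_torque': array([-0.04851615, -0.01224606,  0.02167797]), 'finger_gap': 85.49030455375411}
side [[391.44684523   0.         255.11634747]
 [  0.         391.44684523 195.18072572]
 [  0.           0.           1.        ]] [[-8.62359143e-01 -3.53123016e-01  3.62823433e-01  2.64469390e+02]
 [-5.06260098e-01  5.92760394e-01 -6.26367167e-01  6.17762108e+02]
 [ 6.11730261e-03 -7.23836480e-01 -6.89944439e-01  7.87059697e+02]
 [ 0.00000000e+00  0.00000000e+00  0.00000000e+00  1.00000000e+00]]
top [[496.42422391   0.         256.90761757]
 [  0.         496.42422391 193.39223857]
 [  0.           0.           1.        ]] [[-2.90191025e-02 -9.84077082e-01  1.75357317e-01  3.98713466e+02]
 [-9.99542653e-01  3.00611312e-02  3.28836902e-03 -7.69285789e+00]
 [-8.50744790e-03 -1.75181692e-01 -9.84499364e-01  1.14284604e+03]
 [ 0.00000000e+00  0.00000000e+00  0.00000000e+00  1.00000000e+00]]
wrist [[318.16088367   0.         259.42438811]
 [  0.         318.16088367 192.21552943]
 [  0.           0.           1.        ]] [[ 3.79174422e-01 -8.90098984e-01 -2.52884474e-01  2.90774511e+02]
 [-9.25324799e-01 -3.64999290e-01 -1.02710926e-01 -5.28452035e+02]
 [-8.79762484e-04  2.72945631e-01 -9.62029058e-01  3.73166918e+02]
 [ 0.00000000e+00  0.00000000e+00  0.00000000e+00  1.00000000e+00]]
```

View pics/side0.png

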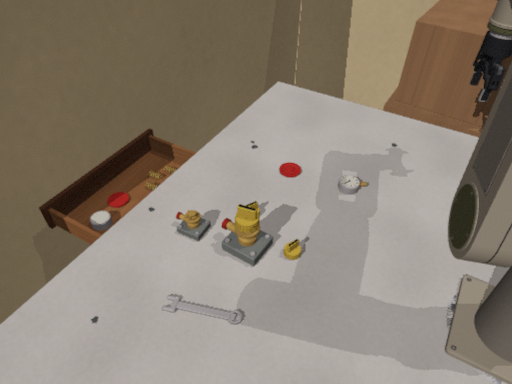

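View pics/top0.png

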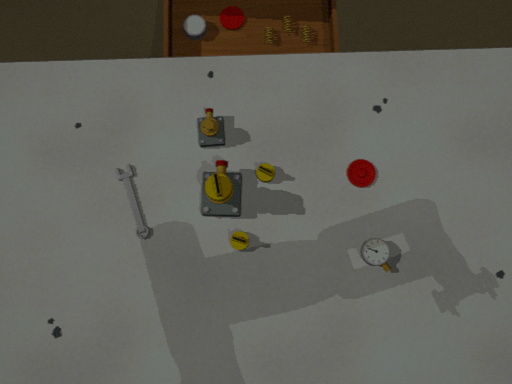

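View pics/wrist0.png

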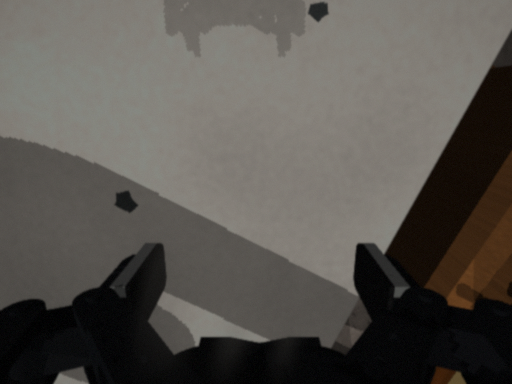

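The cap on the large valve is at top (219,188) and side (248,215). The red outlet end is at top (222,164). Two smaller caps and a smaller valve are decoys. I'll measure it from zoomed crops.

```bash
python3 - <<'E'
import cv2,numpy as np
a=cv2.imread("pics/top0.png")[150:230,180:290]; b=cv2.imread("pics/side0.png")[185:275,200:310]
k=7
A=cv2.resize(a,None,fx=k,fy=k,interpolation=cv2.INTER_CUBIC);B=cv2.resize(b,None,fx=k,fy=k-1+1,interpolation=cv2.INTER_CUBIC)
cv2.imwrite("pics/topz.png",A[:, :560]);cv2.imwrite("pics/sidez.png",B[:600])
E
```

```text
(no output)
```

View pics/topz.png

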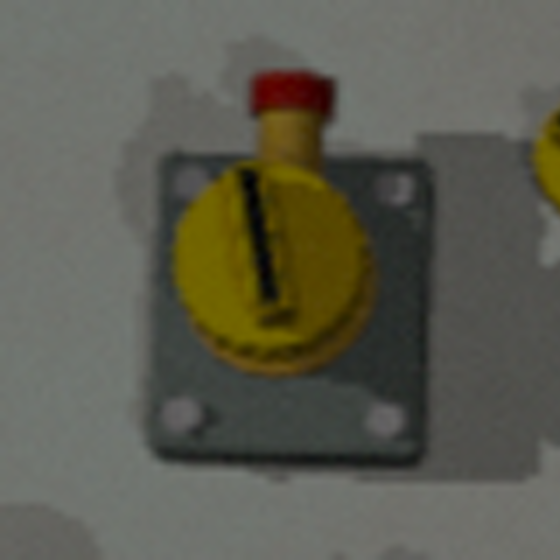

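View pics/sidez.png

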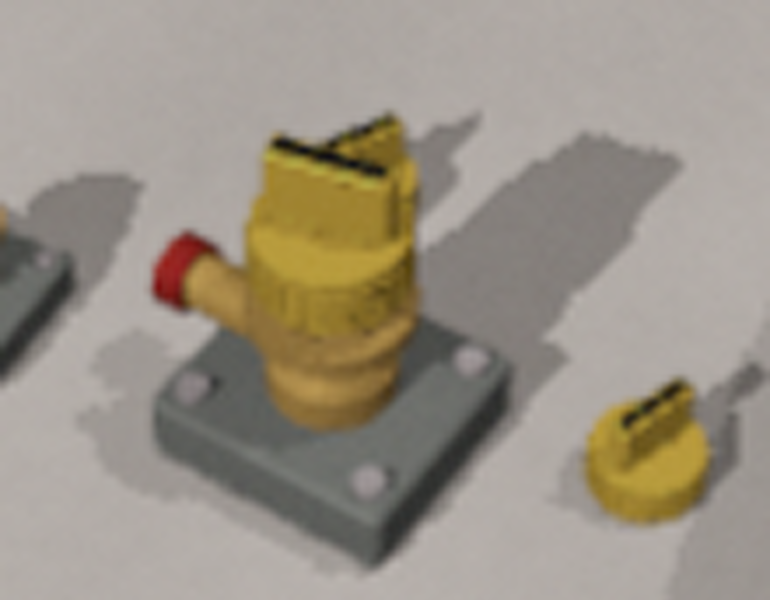

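Top crop: the dark bar line runs from (246,170) to (270,303), and the red end is at (292,92). Side crop: the bar line runs from (274,142) to (384,174), and the bar showing behind it belongs to a small cap. Next I'll triangulate using masks.

```bash
cat > h.py <<'E'
import numpy as np
C={"side":(np.array([[391.44684523,0,255.11634747],[0,391.44684523,195.18072572],[0,0,1]]),np.array([[-8.62359143e-01,-3.53123016e-01,3.62823433e-01,2.64469390e+02],[-5.06260098e-01,5.92760394e-01,-6.26367167e-01,6.17762108e+02],[6.11730261e-03,-7.23836480e-01,-6.89944439e-01,7.87059697e+02],[0,0,0,1]])),
"top":(np.array([[496.42422391,0,256.90761757],[0,496.42422391,193.39223857],[0,0,1]]),np.array([[-2.90191025e-02,-9.84077082e-01,1.75357317e-01,3.98713466e+02],[-9.99542653e-01,3.00611312e-02,3.28836902e-03,-7.69285789e+00],[-8.50744790e-03,-1.75181692e-01,-9.84499364e-01,1.14284604e+03],[0,0,0,1]]))}
def ray(c,p,KE=None):
    K,E=KE or C[c]; d=E[:3,:3]@np.linalg.solve(K,[p[0],p[1],1]); return E[:3,3],d/np.linalg.norm(d)
def plane(c,p,z,KE=None):
    o,d=ray(c,p,KE); return o+d*(z-o[2])/d[2]
def tri(r1,r2):
    (o,d),(q,e)=r1,r2
    s=np.linalg.lstsq(np.c_[d,-e],q-o,rcond=None)[0]
    a=o+s[0]*d;b=q+s[1]*e
    return (a+b)/2,np.linalg.norm(a-b)
E
cat > m.py <<'E'
import cv2,numpy as np
from h import *
t=cv2.imread("pics/top0.png");s=cv2.imread("pics/side0.png")
def comps(m,box,mn=3):
    x0,y0,x1,y1=box; q=np.zeros(m.shape[:2],np.uint8);q[y0:y1,x0:x1]=m[y0:y1,x0:x1]
    n,l,st,ce=cv2.connectedComponentsWithStats(q.astype(np.uint8),connectivity=8)
    return [(np.argwhere(l==i)[:,::-1],ce[i]) for i in range(1,n) if st[i,4]>=mn]
f=lambda im,x:cv2.cvtColor(im,cv2.COLOR_BGR2HSV)
red=lambda im:((f(im,0)[...,0]<8)|(f(im,0)[...,0]>172))&(f(im,0)[...,1]>170)
for n,im,box in(("top",t,(210,155,235,180)),("side",s,(215,212,240,235))):
    for p,c in comps(red(im),box): print(n,"red",len(p),c.round(2))
for n,im,box in(("top",t,(205,170,232,202)),("side",s,(236,200,258,213))):
    for p,c in comps(im.max(2)<45,box):
        (u,v)=np.linalg.svd(p-c)[2][0]; d=(p-c)@[u,v]; print(n,"dark",len(p),c.round(2),(u,v),c+np.outer([d.min(),d.max()],[u,v]))
E
python3 m.py
```

```text
top red 45 [221.09 162.73]
side red 35 [224.8  222.91]
top dark 19 [229.26 174.84] (np.float64(0.4901962373595497), np.float64(0.8716120977123596)) [[227.93227868 172.47568477]
 [231.45701391 178.74297454]]
top dark 44 [216.48 183.16] (np.float64(0.18105564242585254), np.float64(0.9834728538936708)) [[214.76516685 173.85913411]
 [218.13421215 192.15939004]]
side dark 15 [247.   207.13] (np.float64(0.9584749456552366), np.float64(0.28517674966797607)) [[239.98616627 205.04649495]
 [253.94094445 209.19848484]]
```

```bash
cat > m2.py <<'E'
from h import *
z=lambda p,o:(np.array(p)+.5)/7-.5+np.array(o)
T=lambda p:z(p,(180,150)); S=lambda p:z(p,(200,185))
for nm,a,b in(("barA zoom",T((246,170)),S((274,142))),("barB",T((270,303)),S((384,174))),("bar mask C",(216.48,183.16),(247.,207.13)),("A",(214.77,173.86),(239.99,205.05)),("B",(218.13,192.16),(253.94,209.2)),("red",(221.09,162.73),(224.8,222.91))):
    print(nm,*[np.round(q,1) for q in tri(ray("top",a),ray("side",b))])
bt=[plane("top",T(p),33) for p in((192,183),(397,187),(387,420),(182,413))]
bs=[plane("side",S(p),33) for p in((192,387),(370,480),(471,360))]
print(np.round(bt,1),np.mean(bt,0)); print(np.round(bs,1),(bs[0]+bs[2])/2)
u=bt[0]-bt[3]+bt[1]-bt[2]; print("valve x",np.degrees(np.arctan2(u[1],u[0])))
for q in ((T((246,170)),T((270,303))),((214.77,173.86),(218.13,192.16))):
    d=plane("top",q[0],142)-plane("top",q[1],142); print("bar len/ang/mid",np.linalg.norm(d),np.degrees(np.arctan2(d[1],d[0])),(plane("top",q[0],142)+plane("top",q[1],142))/2)
c=plane("top",(221.09,162.73),52)-np.mean(bt,0);print("red",c,np.degrees(np.arctan2(c[1],c[0])))
E
python3 m2.py
```

```text
barA zoom [619.7  81.2 143.5] 1.1
barB [580.3  75.  143.2] 0.1
bar mask C [599.7  77.7 143.5] 1.8
A [618.2  80.5 143.7] 4.0
B [581.7  74.9 143.3] 0.0
red [666.8  75.1  48.8] 0.6
[[640.9 108.9  33. ]
 [637.5  42.   33. ]
 [560.8  46.9  33. ]
 [565.1 113.   33. ]] [601.0976205   77.70203471  33.        ]
[[639.5 108.2  33. ]
 [563.8 111.6  33. ]
 [560.2  46.5  33. ]] [599.86586792  77.35016896  33.        ]
valve x -3.3738344644186515
bar len/ang/mid 40.57102443885486 9.17166954313318 [600.54816167  78.27047479 142.        ]
bar len/ang/mid 39.10856068820706 9.341001153149525 [601.26975532  78.21505656 142.        ]
red [64.68568934 -2.942508   19.        ] -2.60455050927504
```

Measured: valve axis about (600, 77.7), valve x about -3°, bar at +9.2° (0.21 rad relative), bar top at z about 143. These agree with the sizes given. Next I'll move above it at hover height.

```bash
python3 -m jog '[[0.78,-0.593,0,0,0,0],[0.78,-0.593,0,0,0,0],[0.78,-0.593,0,0,0,0],[0.78,-0.593,0,0,0,0],[0.78,-0.593,0,0,0,0],[0.78,-0.593,0,0,0,0],[0.78,-0.593,0,0,0,0]]' 1 40
```

```text
time: 0.85
tool_pos: [352.2, -343.3, 231.2]
tcp_rot: [180.0, 0.0, 22.4]
ft_force: [0.1, -0.9, -0.0]
finger_gap: 85.2
```

```bash
python3 -m jog '[[0.78,-0.593,0,0,0,0],[0.78,-0.593,0,0,0,0],[0.78,-0.593,0,0,0,0],[0.78,-0.593,0,0,0,0],[0.78,-0.593,0,0,0,0],[0.78,-0.593,0,0,0,0],[0.78,-0.593,0,0,0,0]]'
```

```text
time: 1.55
tool_pos: [476.0, -133.4, 231.0]
tcp_rot: [180.0, 0.1, 22.3]
ft_force: [-0.3, -0.3, 0.6]
finger_gap: 85.5
```

```bash
python3 -m jog '[[0.778,-0.592,0,0,0,0],[0.778,-0.592,0,0,0,0],[0.778,-0.592,0,0,0,0],[0.778,-0.592,0,0,0,0],[0.778,-0.592,0,0,0,0.0727],[0.778,-0.592,0,0,0,0.0727],[0.778,-0.592,0,0,0,0.0727],[0.778,-0.592,0,0,0,0.0727],[0.778,-0.592,0,0,0,0.0727],[0.778,-0.592,0,0,0,0.0727]]'; python3 - <<'E'
from bench import r
import cv2
s=r.snapshot("wrist"); cv2.imwrite("pics/w1.png",s["pixels"][:,:,::-1]); print(s["extrinsics"].tolist()); print(r.sense())
E
```

```text
time: 2.55
tool_pos: [599.8, 76.2, 231.6]
tcp_rot: [180.0, -0.0, 9.1]
ft_force: [-0.2, -0.4, -0.2]
finger_gap: 85.5
[[0.15899479556607735, -0.9499558489155817, -0.2688950354580323, 667.3955085441771], [-0.9872788775222056, -0.15269823969978571, -0.044313266535872343, 87.47509374942669], [0.0010358481518540695, 0.272519967532036, -0.9621495696173973, 374.45185251655323], [0.0, 0.0, 0.0, 1.0]]
{'time': 2.6, 'joint_pos': array([ 2.41228620e+00,  8.15152440e+00,  8.44904086e+01, -5.42721006e-03,
        8.73325982e+01,  8.32636429e+01]), 'qd': array([ 0.57365293,  0.12188874, -0.13538771,  0.1287596 ,  0.05535156,
        0.36354592]), 'joint_efforts': array([-1.28153334e-01, -5.74064934e+01, -5.00378323e+01, -1.36680683e-02,
       -3.42998370e-03, -3.86243162e-02]), 'tool_pos': array([599.78234641,  76.47803389, 231.62785846]), 'tcp_rot': array([ 1.79991628e+02, -2.46570359e-02,  9.14889650e+00]), 'ft_force': array([0.10959195, 0.24080096, 0.40869159]), 'wrist_torque': array([-0.02675428,  0.0452767 , -0.06365796]), 'finger_gap': 85.44421960804334}
```

View pics/w1.png

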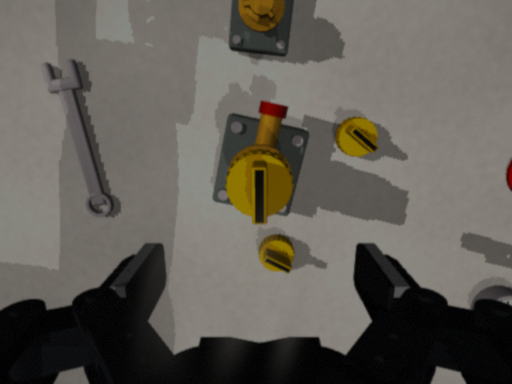

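The wrist view shows the bar's dark line at about (260,166)–(259,221), vertical in the image, so it lies along tool x. The wrench and small caps are clear of the jaws. I'll check the position from this view.

```bash
python3 - <<'E'
import cv2,numpy as np
from h import *
K=np.array([[318.16088367,0,259.42438811],[0,318.16088367,192.21552943],[0,0,1]])
E=np.array([[0.15899479556607735,-0.9499558489155817,-0.2688950354580323,667.3955085441771],[-0.9872788775222056,-0.15269823969978571,-0.044313266535872343,87.47509374942669],[0.0010358481518540695,0.272519967532036,-0.9621495696173973,374.45185251655323],[0,0,0,1]])
im=cv2.imread("pics/w1.png"); m=np.zeros(im.shape[:2],np.uint8); m[160:230,245:275]=(im.max(2)<45)[160:230,245:275]
n,l,st,ce=cv2.connectedComponentsWithStats(m)
i=1+st[1:,4].argmax(); p=np.argwhere(l==i)[:,::-1]; c=p.mean(0); u=np.linalg.svd(p-c)[2][0]; d=(p-c)@u
a,b=c+d.min()*u,c+d.max()*u; print(len(p),a,b)
A,B=plane("",a,142,(K,E)),plane("",b,142,(K,E)); v=A-B; print(A,B,(A+B)/2,np.linalg.norm(v),np.degrees(np.arctan2(v[1],v[0]))%180)
for nm,w,t in(("A",a if a[1]<b[1] else b,(214.77,173.86)),("B",b if a[1]<b[1] else a,(218.13,192.16))):
    print(nm,tri(ray("",w,(K,E)),ray("top",t)))
E
```

```text
371 [258.55996144 170.95778025] [259.15384287 221.03375431]
[618.58524648  80.0231457  142.        ] [579.35200517  73.26594223 142.        ] [598.96862582  76.64454396 142.        ] 39.8108907550416 9.772268529918696
A (array([619.54318051,  80.56095096, 147.0736297 ]), np.float64(0.7801936802980001))
B (array([581.16157835,  74.09682793, 147.14578984]), np.float64(1.068936128059283))
```

The views agree: axis (599.5, 77.3), bar 9.2–9.8°. Next I'll descend to TCP z of about 117, which is 5 mm above the deck.

```bash
python3 -m jog '[[-0.001,0.002,0.12,0,0,0],[-0.001,0.002,0.24,0,0,0],[-0.001,0.002,0.34,0,0,0],[-0.001,0.002,0.42,0,0,0],[-0.001,0.002,0.455,0,0,0],[-0.001,0.002,0.455,0,0,0],[-0.001,0.002,0.455,0,0,0]]'
python3 -m jog '[[0,0,0,0,0,0],[0,0,0,0,0,0],[0,0,0,0,0,0],[0,0,0,0,0,0],[0,0,0,0,0,0],[0,0,0,0,0,0],[0,0,0,0,0,0],[0,0,0,0,0,0]]' 0 40
python3 - <<'E'
from bench import r
import cv2
for n in("side","wrist"):
  s=r.snapshot(n); cv2.imwrite(f"pics/{n}2.png",cv2.resize(s["pixels"][165:265,180:320,::-1],None,fx=5,fy=5) if n=="side" else s["pixels"][:,:,::-1])
E
```

```text
time: 3.3
tool_pos: [600.3, 77.0, 118.8]
tcp_rot: [180.0, -0.1, 9.2]
ft_force: [-0.1, 0.4, 0.1]
finger_gap: 85.3
time: 4.1
tool_pos: [599.8, 77.2, 117.7]
tcp_rot: [-180.0, -0.0, 9.2]
ft_force: [-1.4, 0.1, 2.1]
finger_gap: 11.1
```

View pics/side2.png

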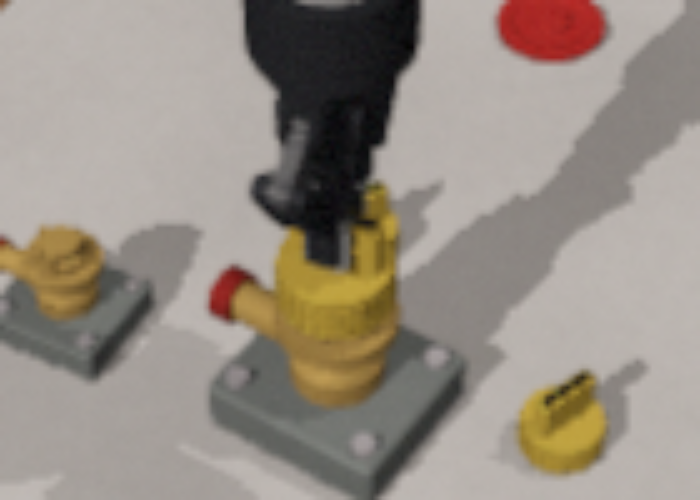

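View pics/wrist2.png

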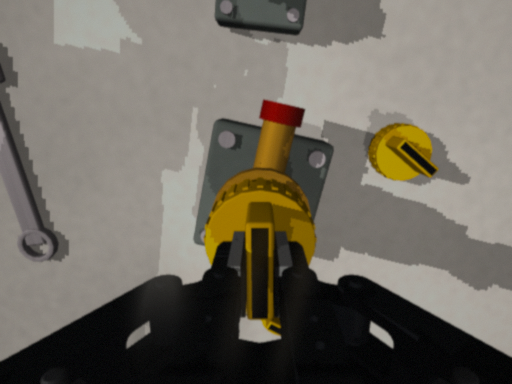

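The cap is gripped (gap 11.1 mm, about 2 N). The wrist view shows the bar centred between the pads. Next I'll turn it 63° anticlockwise.

```bash
python3 -m jog '[[0,0,0,0,0,-0.03],[0,0,0,0,0,-0.07],[0,0,0,0,0,-0.11],[0,0,0,0,0,-0.15],[0,0,0,0,0,-0.19],[0,0,0,0,0,-0.23],[0,0,0,0,0,-0.27],[0,0,0,0,0,-0.31],[0,0,0,0,0,-0.34],[0,0,0,0,0,-0.352]]'
python3 -m jog '[[0,0,0,0,0,0],[0,0,0,0,0,0]]'
python3 - <<'E'
from bench import r
import cv2
print(r.sense()["wrist_torque"])
for n in("top","wrist"):
  s=r.snapshot(n); cv2.imwrite(f"pics/{n}3.png",s["pixels"][:,:,::-1])
E
```

```text
time: 5.2
tool_pos: [599.4, 77.1, 117.1]
tcp_rot: [-180.0, 0.0, 72.8]
ft_force: [-0.3, 0.1, -0.4]
finger_gap: 11.2
time: 5.4
tool_pos: [599.5, 77.1, 117.2]
tcp_rot: [-180.0, 0.0, 72.5]
ft_force: [0.1, -0.1, -0.9]
finger_gap: 11.0
[0.0053924  0.00343432 0.05198297]
```

View pics/wrist3.png

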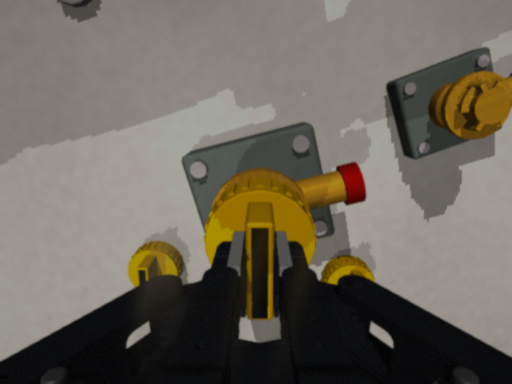

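The bar turned with the jaws and the outlet now points right at (350,183). I'll lower it gently.

```bash
python3 -m jog '[[0,0,0.008,0,0,0],[0,0,0.016,0,0,0],[0,0,0.022,0,0,0],[0,0,0.022,0,0,0]]'
python3 -m jog '[[0,0,0.008,0,0,0],[0,0,0.014,0,0,0],[0,0,0.02,0,0,0],[0,0,0.02,0,0,0],[0,0,0.02,0,0,0]]'
```

```text
time: 5.9
tool_pos: [599.4, 77.1, 111.6]
tcp_rot: [-180.0, 0.0, 72.5]
ft_force: [0.5, -0.4, -1.3]
finger_gap: 11.1
time: 6.4
tool_pos: [599.7, 77.2, 107.0]
tcp_rot: [-180.0, -0.0, 72.5]
ft_force: [-0.4, -0.3, -0.8]
finger_gap: 11.0
```

```bash
python3 -m jog '[[0,0,0.004,0,0,0],[0,0,0.006,0,0,0],[0,0,0.006,0,0,0],[0,0,0.006,0,0,0]]'
python3 - <<'E'
from bench import r
import cv2
for n in("side","wrist"):
  s=r.snapshot(n); cv2.imwrite(f"pics/{n}4.png",cv2.resize(s["pixels"][165:265,180:320,::-1],None,fx=5,fy=5) if n=="side" else s["pixels"][:,:,::-1])
E
```

```text
time: 6.8
tool_pos: [599.9, 77.1, 106.8]
tcp_rot: [180.0, -0.0, 72.6]
ft_force: [-3.3, -0.8, 7.7]
finger_gap: 11.0
```

View pics/side4.png

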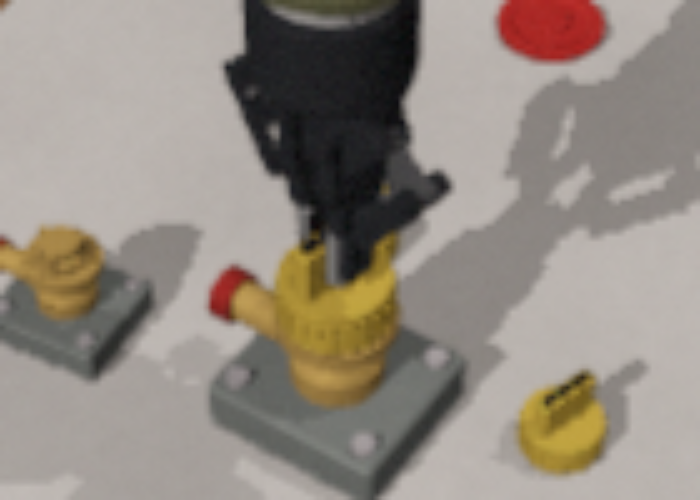

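View pics/wrist4.png

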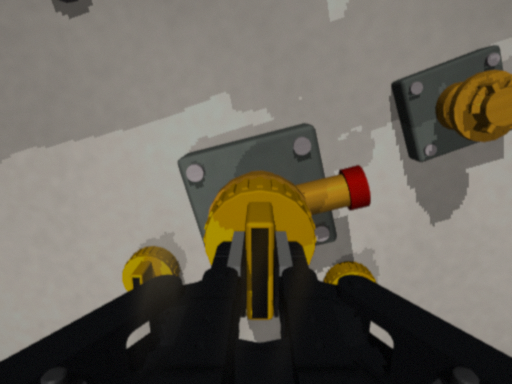

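Contact at TCP 106.8 (11 mm down, 8 N), and the side view shows the skirt covering the collar ring: clicked. I'll ease the push slightly, then turn clockwise.

```bash
python3 -m jog '[[0,0,-0.003,0,0,0.01],[0,0,-0.003,0,0,0.05],[0,0,-0.003,0,0,0.09],[0,0,-0.003,0,0,0.13],[0,0,-0.003,0,0,0.17],[0,0,-0.003,0,0,0.21]]'
python3 -m jog '[[0,0,0,0,0,0.04],[0,0,0,0,0,0.08],[0,0,0,0,0,0.12],[0,0,0,0,0,0.15],[0,0,0,0,0,0.17],[0,0,0,0,0,0.18],[0,0,0,0,0,0.19],[0,0,0,0,0,0.19]]'
python3 - <<'E'
from bench import r
s=r.sense();print(s["wrist_torque"],s["ft_force"],s["tcp_rot"])
E
```

```text
time: 7.5
tool_pos: [599.8, 77.4, 106.8]
tcp_rot: [-180.0, -0.0, 34.5]
ft_force: [-2.4, 1.3, 2.8]
finger_gap: 11.4
time: 8.3
tool_pos: [600.0, 77.4, 106.8]
tcp_rot: [-180.0, -0.0, 0.5]
ft_force: [-1.2, 1.0, 2.8]
finger_gap: 11.5
[ 0.21262121 -0.00966419  0.01260248] [-1.18662954  0.96013047  2.82489771] [-1.79978718e+02 -4.61663770e-02  5.29532670e-01]
```

Free so far, with no torque yet at yaw 0.5°. I'll step on to the stop.

```bash
python3 -m jog '[[0,0,0,0,0,0.007],[0,0,0,0,0,0.014],[0,0,0,0,0,0.02],[0,0,0,0,0,0.02]]'
python3 - <<'E'
from bench import r
s=r.sense();print(s["wrist_torque"],s["ft_force"],s["tcp_rot"])
E
```

```text
time: 8.7
tool_pos: [600.0, 77.1, 106.7]
tcp_rot: [180.0, -0.0, -3.1]
ft_force: [-0.4, 0.7, 5.3]
finger_gap: 11.2
[ 0.20825134 -0.00079031  0.21135401] [-0.37848374  0.73061991  5.28253018] [ 1.79998558e+02 -4.81146081e-02 -3.08502556e+00]
```

```bash
python3 -m jog '[[0,0,0,0,0,0.006],[0,0,0,0,0,0.012],[0,0,0,0,0,0.012]]'
python3 - <<'E'
from bench import r
s=r.sense();print(s["wrist_torque"],s["ft_force"],s["tcp_rot"])
E
```

```text
time: 9.0
tool_pos: [600.0, 77.0, 106.8]
tcp_rot: [180.0, -0.0, -5.2]
ft_force: [-0.5, -0.4, 5.6]
finger_gap: 11.0
[ 0.08815798 -0.0455667   0.65129309] [-0.49245927 -0.44272169  5.60611614] [ 1.79984873e+02 -4.87391119e-02 -5.20883271e+00]
```

The torque rose to 0.65 N m at -5°, so it has reached the home stop. I'll let go and rise.

```bash
python3 -m jog '[[0,0,0,0,0,0],[0,0,0,0,0,0],[0,0,0,0,0,0],[0,0,0,0,0,0],[0,0,0,0,0,0],[0,0,0,0,0,0]]' 1
python3 -m jog '[[0,0,-0.05,0,0,0],[0,0,-0.15,0,0,0],[0,0,-0.3,0,0,0],[0,0,-0.45,0,0,0],[-0.3,0,-0.5,0,0,0],[-0.6,0,-0.5,0,0,0],[-0.6,0,-0.5,0,0,0],[-0.6,0,-0.5,0,0,0],[-0.6,0,-0.5,0,0,0],[-0.6,0,-0.5,0,0,0]]'
python3 - <<'E'
from bench import r
import cv2
for n in("side","top","wrist"):
  s=r.snapshot(n); p=s["pixels"][:,:,::-1]; cv2.imwrite(f"pics/{n}5.png",p)
  if n=="side": cv2.imwrite("pics/side5z.png",cv2.resize(p[185:270,200:310],None,fx=7,fy=7,interpolation=cv2.INTER_CUBIC))
  if n=="wrist":print(s["extrinsics"].tolist())
E
```

```text
time: 9.6
tool_pos: [599.6, 77.1, 106.2]
tcp_rot: [180.0, 0.0, -5.2]
ft_force: [-0.3, 0.2, -0.3]
finger_gap: 85.2
time: 10.6
tool_pos: [451.5, 90.8, 232.6]
tcp_rot: [-180.0, -0.1, -5.2]
ft_force: [-0.5, -0.8, 0.0]
finger_gap: 85.4
[[-0.09106461848680232, -0.9582943454115267, -0.2708859221372412, 519.7137671340502], [-0.9958447170715513, 0.08783053699525487, 0.024064418792147817, 84.62272596656261], [0.0007312595516385568, 0.2719517316058412, -0.9623106156205747, 374.7639619231476], [0.0, 0.0, 0.0, 1.0]]
```

View pics/side5z.png

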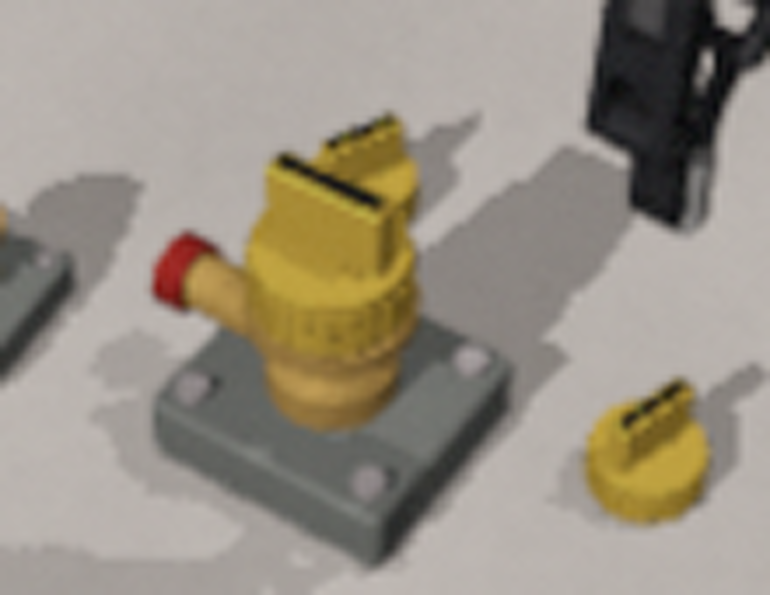

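View pics/wrist5.png

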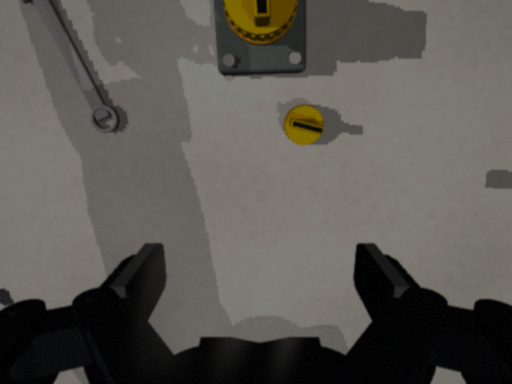

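View pics/top5.png

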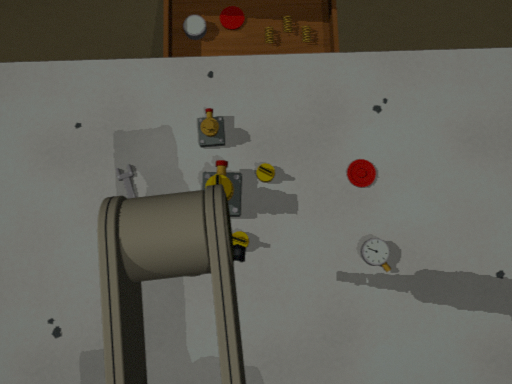

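The side crop shows the bar line from (280,158) to (382,205), lower than before, with the jaws clear. In the top view the gauge and diaphragm haven't moved, and the wrench end is where it was. One numeric check before handing in.

```bash
python3 - <<'E'
from h import *
S=lambda p:(np.array(p)+.5)/7-.5+[200,185]
for z in(131,142):
    A,B=(plane("side",S(p),z) for p in((280,158),(382,205))); v=A-B
    print(z,A,B,(A+B)/2,np.linalg.norm(v),np.degrees(np.arctan2(v[1],v[0])))
E
```

```text
131 [620.24496083  76.05637441 131.        ] [579.70639036  77.31099703 131.        ] [599.97567559  76.68368572 131.        ] 40.55798038560075 -1.7726733416885943
142 [614.27975477  85.13902816 142.        ] [574.42088507  86.37261482 142.        ] [594.35031992  85.75582149 142.        ] 39.877954183287656 -1.772673341688666
```

With z = 131 the centre comes out at (600.0, 76.7), on the axis. Assuming the old height puts it 10 mm off, so the cap is seated. The bar is at -1.8° against about -3° for valve x.

```bash
python3 -c "
from bench import r
print(r.hand_in())"
```

```text
the job is handed in; nothing more can be done
None
```

The cap is down on the collar and turned home, and I've handed the job in at about 11 s of the 43 s; the hand-in gave no verdict. I gripped the bar once and turned it 63° anticlockwise. It dropped about 10–11 mm freely and met the collar at about 8 N. Then I turned it about 78° clockwise until the torque rose to 0.65 N m at the home stop, let go and moved clear.

**Last checks:**
- **Height and centring:** taken at seated height, the bar centre is within about 1 mm of the valve axis. The side view shows the skirt covering the collar ring.
- **Angle:** the bar lies within about 2° of the valve's x axis. The gripper read -5° against the stop and the camera read -1.8° after release, both within tolerance.
- **Bystanders:** the gauge and diaphragm have not moved in the top view. The wrench was partly hidden by the arm there; the parts in view were where they had been.
- **Bar-top height:** before gripping, I got 143.5 mm from the top and side cameras and 147 mm from the top and wrist cameras, whose short baseline makes it the weaker reading. I used 142 mm, as the text gives; the grip and the contact height agreed with that.

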